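# Sort vessel liners through a limit gauge

### The arm

A 6-joint arm with a two-finger parallel gripper is mounted at the origin on a cart in front of the work surface, level with it; the furniture and walls round the work are solid. World frame = base frame: x ahead of the robot, y to its left, z up, the work surface at z = 0. Lengths are in m, angles in rad, forces in N, time in s.
With the tool pointing down it reaches from about 0.225 to 0.875 m from the base axis. Payload 3.4 kg.
Tool frame: the origin (TCP) lies at the very end of the fingers, on their centre line; the grasp point (between the pads) lies 19 mm behind it (manip.hold_point_z is the distance from the TCP to the grasp point, in m); z points along the fingers, y is the line along which they close (so a half turn about z gives the same grasp; the last joint's range is limited). The gripper opens to 85 mm and grips with 20 to 120 N. Pads are 22 mm wide; open, the fingers measure 114 mm over their backs; the gripper's body (76 mm by 85 mm) begins 54 mm behind the grasp point. The pads swing forward as they close: fully open they stand 13 mm farther back than shut.
Start: joints at [1.171, 0.276, 1.505, -0, 1.361, -0.121], TCP at [0.158, 0.553, 0.198] pointing down, gripper open.
Joint ranges: [-2.89, 2.89], [-0.75, 2.08], [0.22, 2.7], [-1.18, 4.32], [0.11, 2.71], [-2.7, 2.7]. Speed limits (rad/s): [2.57, 2.57, 3.14, 3.14, 3.14, 3.14].

### API

Orientations are given as a unit quaternion [w, x, y, z].
In Python, from rig import readout, viewer, order, manip gives the robot as it stands. The module is installed in compiled form; this text tells all that it offers.
- The arm moves only by the tool send_rows, never from a script. Its arguments are lists of equal length, an entry for each row: "xyz": the shift along the world's x, y, z in m, a list of three; "delta_rot": the turn, a rotation vector about the world's x, y, z in degrees, a list of three. In form: {"xyz": [[tx, ty, tz], ...], "delta_rot": [[wx, wy, wz], ...]}. A call has 1 to 12 rows; each row shifts and turns the commanded pose from where the row before left it; what a row does not reach is not made up. A row lasts 1/10 s, in which the tool goes at most 50 mm and 8.59 degrees, less where a joint would pass 70% of its speed; a pose out of reach is approached as far as the arm can. A call with a gripper value outside its range is refused whole. "gripper" is the finger opening in m, from 0 to 0.0854, set as the call begins (left out, the last holds). The fingers move at their own pace and stop on an object; "force" is the grip in N (left out, the last holds). Time passes only in rows, so rows that do not move let the fingers close. It gives the time, the measured TCP pose, the force, the opening and the grip force at its end, in the units of the state.
- readout.get_state(): the state, without advancing time (a new reading comes with each control period).
- viewer.get_image(name): name is "scene" or "top" or "wrist"; returns a dict with "color" (480x640x3 uint8, red, green, blue), "depth" (480x640 float32, m along the optical axis (not along the pixel's ray), 0 where there is no reading), "K" (3x3 intrinsics, pixels), "camera_from_world" (4x4, takes a point from world to camera coordinates). Camera axes: x right, y up, looking along -z (the intrinsics and any distortion apply to the point x, -y, -z); pixel columns grow to the right and rows downward; lengths in m; the calibration is good to about 2 mm. A picture is of the moment at which its call begins.
- order.sign_off(): hands the job in; it is judged then, once.
The state is a dict: "clock": time; "qpos": joint angles; "qd": joint speeds; "effort": joint torques, N m; "position": TCP position; "ee_rot": TCP orientation; "contact_force": force on the tool from outside, world axes, zero at the start; "moment": the same for the moment, N m; "width": finger opening in m; "gripper_force": force on a finger pad.
Only numpy, scipy, OpenCV 4.12 (cv2) and the standard library are available. Lean on these libraries where they do the work, as an engineer would, in place of code of your own. Each camera call takes 0.05 s, during which the arm holds its last target. There are 200 camera calls.

### The job

Sort the four tan vessel liners with the limit gauge, only sliding them along the bench - never lift or tip them, and leave the glassware and the timer where they stand. Slide each liner into the gauge's lane: one that will not go through the first gate is swollen, so draw it back out and leave it on the red mat; one that goes through the first gate but is stopped by the second is good, so slide it sideways all the way into the side pocket, clear of the lane; one that goes through both is shrunken, so leave it in the end bay. Do not force a liner that jams, and finish with all four standing still in their places.

Things in the scene. Friction and masses are not known exactly. Their poses are not given: they have to be found in the camera images.
- gauge: aluminium limit gauge fixed to the bench, an open frame without a floor, walls 22 mm high, steel gate jaws 24 mm. Origin on the bench in the mouth of the first gate; x runs along the lane into the gauge, y to its left. Lane's outer outline: x -35 to 206, y -60 to 60 mm; the pocket's: x 4 to 108, y -176 to -56 mm. 10 N on a liner is plenty to try a gate
- gauge_gate1 (a point): first gate, point on the bench at the middle of its mouth: 57.6 mm wide, 22 mm long (gauge x 0 to 22 mm), with a funnel before it (86 mm wide at x -30 mm). A good liner clears it by 0.8 mm a side; a swollen one stops with its centre at gauge x -8 mm. Axes as the gauge's
- gauge_gate2 (a point): second gate, point on the bench at the middle of its mouth: 53.6 mm wide, 18 mm long (gauge x 100 to 118 mm), lead-in from 76 mm wide at x 90 mm. A good liner stops with its centre at gauge x 92 mm; a shrunken one clears it by 0.8 mm a side. Axes as the gauge's
- gauge_pocket (a point): side pocket to the right of the lane, between the gates, point on the bench 94 mm from the lane's middle line. The chamber between the gates (gauge x 22 to 90 mm, left wall at y +38 mm) is open to it; same x range, end wall with green bar at y -160 mm; room for two liners in a row
- gauge_bay (a point): end bay past the second gate, point on the bench at its middle: gauge x 118 to 190 mm, y -38 to +38 mm, a yellow bar on its end wall
- mat: flat dark-red reject mat on the bench, 110 x 110 mm and under 1 mm thick, liners slide on to it freely; origin at its centre, x and y along its edges
- liner_a_center (a point): tan plastic vessel liner, an open round pot 44 mm high; point at its centre, 22 mm above the bench. All four look alike: bore 44 mm wide, its floor 14 mm above the bench; outside 51 to 61 mm, straight sided; about 0.16 kg, slick foot. Which are good, swollen or shrunken is not told: the gauge decides (the names tell nothing, some are of one kind)
- liner_b_center (a point): another such liner; point at its centre, 22 mm above the bench
- liner_c_center (a point): another such liner; point at its centre, 22 mm above the bench
- liner_d_center (a point): another such liner; point at its centre, 22 mm above the bench
- amber_bottle_center (a point): bystander, loose: amber reagent bottle, 53 mm diameter, 141 mm high; point half-way up
- small_beaker_center (a point): bystander, loose: small glass beaker, 51 mm diameter, 52 mm high; point half-way up
- vial_center (a point): bystander, loose: slim vial with white cap, 27 mm diameter, 60 mm high; point half-way up
- timer_center (a point): bystander, loose: small white timer, 24 x 64 mm, 52 mm high; point half-way up
- flask_center (a point): bystander, loose: conical flask, 69 mm diameter at the foot, 118 mm high; point half-way up
There are look-alikes about, which are no part of the job. Leave any blue look-alike of the part that bears liner_b_center alone.

How it is judged:
By the outcome, as a careful person would: the job done as asked, in the order asked, and still so for the second after the job is handed in, with the robot touching nothing.
It also fails if it takes over 72 s, if anything falls off the work surface, if the arm or the gripper's body presses on something with over 40 N, if the wrist force passes 120 N, or if a joint passes its speed limit or range.

## Working session

There is one attempt and no reset: what is moved stays moved. The work goes in short steps, Python scripts to look and compute and a tool call to move; the robot and the scene stay as the last step left them, time stands still between calls to the robot, and variables do not carry over. Pictures are saved under pics/ and viewed, at most 10 in all, crops included, and the job is handed in when it is done.

Besides the shell and the picture viewer there is one more tool, called after ">>>" by a JSON object that holds its "api" and its "payload". send_rows: Moves the arm, as the interface text tells. Its arguments: {"type":"object","properties":{"xyz":{"type":"array"},"delta_rot":{"type":"array"},"gripper":{"type":"number"},"force":{"type":"number"}},"required":["xyz","delta_rot"]}

```bash
mkdir -p pics
cat > h.py <<'E'
import numpy as np,cv2
from rig import readout,viewer,order,manip
def snap(n,f):
    d=viewer.get_image(n); cv2.imwrite('pics/'+f+'.png',d['color'][:,:,::-1]); np.savez('pics/'+f,**d); return d
def world(d):
    K=d['K'];z=d['depth'];v,u=np.mgrid[:480,:640]
    x=(u-K[0,2])/K[0,0]*z; y=(v-K[1,2])/K[1,1]*z
    P=np.stack([x,-y,-z,np.ones_like(z)],-1)
    return (P@np.linalg.inv(d['camera_from_world']).T)[...,:3]
E
python3 - <<'E'
from h import *
for n in('top','scene'):
    d=snap(n,n+'0'); print(n,d['K'].tolist(),np.linalg.inv(d['camera_from_world'])[:3].round(3).tolist(),[k for k in d])
s=readout.get_state();print(s,manip.hold_point_z)
E
```

```text
top [[564.0024204984959, 0.0, 320.6496447321206], [0.0, 564.0024204984959, 240.40671201315536], [0.0, 0.0, 1.0]] [[0.013, 0.982, -0.19, 0.299], [-1.0, 0.013, -0.0, -0.078], [0.002, 0.19, 0.982, 1.227]] ['color', 'depth', 'K', 'camera_from_world']
scene [[589.8084854405173, 0.0, 334.0846742343471], [0.0, 589.8084854405173, 244.28848015238478], [0.0, 0.0, 1.0]] [[0.873, 0.31, -0.376, 0.064], [-0.487, 0.586, -0.648, -0.823], [0.02, 0.749, 0.662, 0.886]] ['color', 'depth', 'K', 'camera_from_world']
{'clock': 0.1, 'qpos': array([ 1.17100764e+00,  2.76535440e-01,  1.50601472e+00, -1.58986979e-05,
        1.36071637e+00, -1.21004648e-01]), 'qd': array([-7.06912381e-04, -1.81280529e-04, -4.12609852e-05,  5.41868793e-04,
       -1.69166504e-03, -1.21913311e-04]), 'effort': array([ 8.23794671e-04, -4.17707527e+01, -2.46402687e+01, -8.40455573e-05,
        5.98475963e-03,  4.08141659e-06]), 'position': array([0.15803586, 0.55229802, 0.1970209 ]), 'ee_rot': array([-2.07970093e-04,  1.38939362e-01,  9.90300537e-01, -8.10724151e-04]), 'contact_force': array([0.01197133, 0.91061257, 0.83046766]), 'moment': array([-0.01998586,  0.0074963 ,  0.00734876]), 'gripper_force': 0.0, 'width': 0.08505194908298634} 0.0187
```

View pics/top0.png

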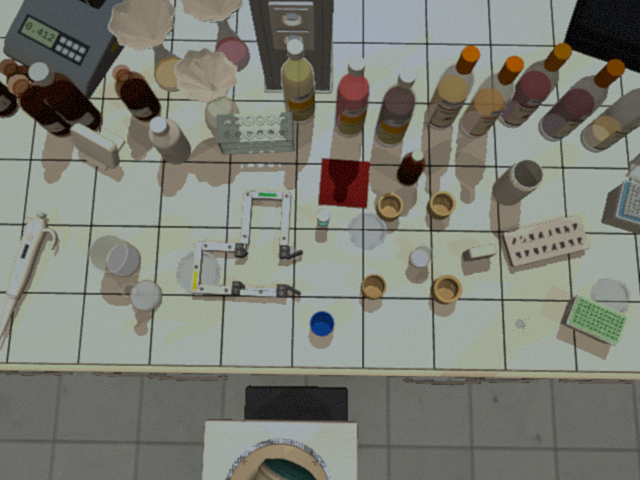

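View pics/scene0.png

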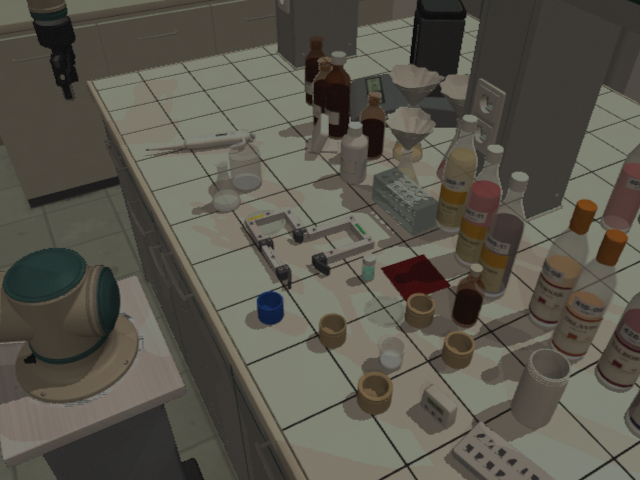

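The top view shows the lane mouth at about (295,265), opening to the right. The lane runs left to the bay at (200,270), with the pocket going up to (265,195).

- **Tan liners:** (389,207), (441,206), (373,287) and (446,290). These are the only tan pots.
- **Blue look-alike:** (322,323), to be left alone.
- **Mat:** (344,183).
- **Bystanders:** vial (323,218), flask (367,230), beaker (420,260), timer (480,253) and bottle (410,167).

Next I'll measure these positions.

Run:
```python
from h import *
d=dict(np.load('pics/top0.npz'));W=world(d);c=d['color'].astype(int)
print('bench z',np.median(W[300:320,400:420,2]))
def fit(P):
    A=np.c_[2*P,np.ones(len(P))];b=(P**2).sum(1);m=np.ones(len(P),bool)
    for _ in range(4):
        s=np.linalg.lstsq(A[m],b[m],rcond=None)[0];r=np.sqrt(s[2]+s[:2]@s[:2]);e=abs(np.hypot(*(P-s[:2]).T)-r);m=e<max(2*np.median(e),.001)
    return s[:2].round(4),round(r,4),m.sum()
def prj(p):
    q=d['camera_from_world']@np.r_[p,1];return (d['K']@[q[0]/-q[2],-q[1]/-q[2],1])[:2].round(1)
for n,(u,v) in dict(A=(389,207),B=(441,206),C=(373,287),D=(446,290),blue=(322,323)).items():
    w=W[v-20:v+21,u-20:u+21].reshape(-1,3);m=(w[:,2]>.036)&(w[:,2]<.052)
    p=w[m];ctr=(p[:,:2].min(0)+p[:,:2].max(0))/2
    print(n,m.sum(),'z',np.median(p[:,2]).round(4),'bbox',ctr.round(4),np.ptp(p[:,:2],axis=0).round(4),fit(p[:,:2]))
for n,(u,v,r) in dict(vial=(323,215,14),bottle=(412,160,20),flask=(367,230,26),beaker=(420,258,18),timer=(480,252,18)).items():
    w=W[v-r:v+r+1,u-r:u+r+1].reshape(-1,3);m=(w[:,2]>.015)&(w[:,2]<.16);p=w[m]
    if len(p):print(n,len(p),'zmax',p[:,2].max().round(3),'box',p[:,:2].min(0).round(3),p[:,:2].max(0).round(3),'top',p[p[:,2]>p[:,2].max()-.008][:,:2].mean(0).round(3))
m=(c[...,0]>70)&(c[...,1]<40)&(c[...,2]<40);m[:150]=0;m[215:]=0;m[:,:310]=0;m[:,375:]=0
q=cv2.minAreaRect(W[m][:,:2].astype(np.float32));print('mat',q,np.median(W[m][:,2]))
# gauge points
g=np.zeros((480,640),bool);g[185:305,188:305]=1
m=g&(W[...,2]>.014)&(W[...,2]<.032);P=W[m];print('gauge',m.sum(),P.min(0),P.max(0),np.median(P[:,2]))
h=np.full((300,300,3),0,np.uint8)
x0,y0=P[:,0].min()-.02,P[:,1].min()-.02
im=cv2.resize(d['color'][180:310,180:310],None,fx=4.6,fy=4.6,interpolation=cv2.INTER_CUBIC)[:,:,::-1]
cv2.imwrite('pics/g0.png',im)
hm=np.zeros((480,640),np.uint8);hm[m]=255
for n,sel in dict(yellow=(c[...,0]>140)&(c[...,1]>130)&(c[...,2]<90),green=(c[...,1]>c[...,0]+35)&(c[...,1]>c[...,2]+20)).items():
    s=sel&g;print(n,s.sum(),W[s].mean(0).round(4),np.ptp(W[s],axis=0).round(3))
```

```text
bench z -0.0012950655164390978
A 226 z 0.0431 bbox [ 0.6083 -0.2263] [0.0557 0.0538] (array([ 0.6078, -0.2268]), np.float64(0.0249), np.int64(217))
B 228 z 0.0426 bbox [ 0.6148 -0.3393] [0.0569 0.0545] (array([ 0.6135, -0.3397]), np.float64(0.0249), np.int64(208))
C 147 z 0.0425 bbox [ 0.4323 -0.1904] [0.0509 0.0488] (array([ 0.4323, -0.1903]), np.float64(0.0239), np.int64(139))
D 319 z 0.0431 bbox [ 0.4288 -0.3461] [0.0579 0.0588] (array([ 0.4287, -0.3455]), np.float64(0.0262), np.int64(299))
blue 142 z 0.0429 bbox [ 0.3536 -0.0819] [0.05  0.048] (array([ 0.353 , -0.0819]), np.float64(0.0237), np.int64(142))
vial 169 zmax 0.065 box [ 0.566 -0.093] [ 0.591 -0.069] top [ 0.579 -0.081]
bottle 737 zmax 0.145 box [ 0.661 -0.296] [ 0.763 -0.232] top [ 0.688 -0.27 ]
flask 169 zmax 0.049 box [ 0.58  -0.237] [ 0.618 -0.199] top [ 0.592 -0.214]
beaker 303 zmax 0.057 box [ 0.474 -0.316] [ 0.522 -0.269] top [ 0.498 -0.294]
timer 375 zmax 0.057 box [ 0.494 -0.451] [ 0.525 -0.389] top [ 0.509 -0.421]
mat ((0.5099009275436401, -0.11788902431726456), (0.10715066641569138, 0.4268196225166321), 86.0566177368164) 0.0005598412226794913
gauge 3074 [ 0.40871602 -0.0378616   0.01401091] [0.64441144 0.20067161 0.03140609] 0.021836321506838452
yellow 55 [0.4411 0.1913 0.0223] [0.037 0.008 0.01 ]
green 64 [0.6345 0.0418 0.0222] [0.009 0.038 0.008]
```

View pics/g0.png

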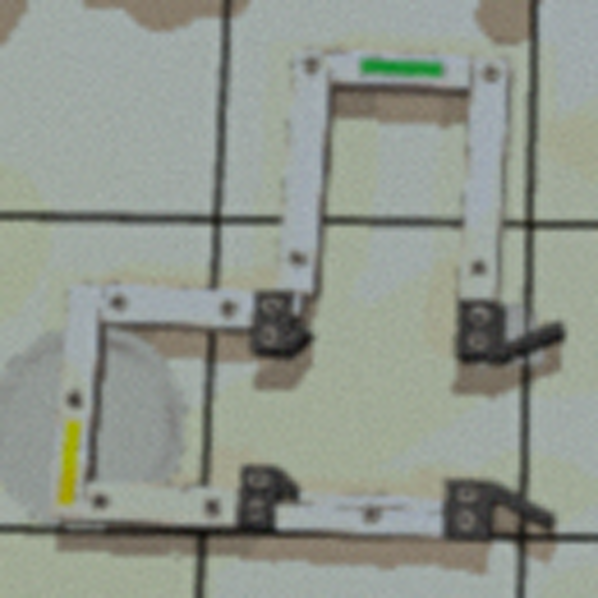

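The faint discs at (367,230) and (197,270) lie flat on the bench, so they're stains. The real flask is the clear one near (120–145,260–295), left of the bay. The measured liner outlines look like about A 55, B 56, C 50 and D 58 mm, but the gauge will decide. Next I'll fit the gauge and mat poses.

Run:
```python
from h import *
from scipy.spatial import cKDTree
from scipy.optimize import least_squares
d=dict(np.load('pics/top0.npz'));W=world(d);c=d['color'].astype(int)
g=np.zeros((480,640),bool);g[185:305,188:305]=1
m=g&(W[...,2]>.016)&(W[...,2]<.028)&(c.min(-1)>120);P=W[m][:,:2]
R=[(4,22,-176,-62),(90,108,-176,-62),(4,108,-176,-160),(190,206,-54,54),(122,206,38,54),(122,206,-54,-38),(24,98,38,54)]
S=np.vstack([np.stack(np.meshgrid(np.arange(a,b+.1,2),np.arange(e,f+.1,2)),-1).reshape(-1,2) for a,b,e,f in R])/1000
def T(p,S): 
    k,s=np.cos(p[2]),np.sin(p[2]);return S@np.array([[k,s],[-s,k]])+p[:2]
tree=cKDTree(P)
def cost(p):
    M=T(p,S);return np.r_[tree.query(M)[0],cKDTree(M).query(P)[0]]
best=min((least_squares(cost,[.46,-.01,np.pi/2+a],loss='soft_l1',f_scale=.002,diff_step=1e-4) for a in(-.05,0,.05)),key=lambda r:r.cost)
p=best.x;print(len(P),'gauge',p.round(4),np.degrees(p[2]),'rms',np.median(best.fun))
for n,q in dict(stop1=(-8,0),pre=(-60,0),g1=(0,0),stop2=(92,0),mid=(56,0),pk1=(56,-131),pk2=(56,-75),bay=(154,0),yel=(198,0),grn=(56,-168)).items():print(n,T(p,np.array([q])/1000)[0].round(4))
m=(c[...,0]>c[...,1]+45)&(W[...,2]<.01);m[:155]=0;m[212:]=0;m[:,:315]=0;m[:,374:]=0
n,l,st,_=cv2.connectedComponentsWithStats(m.astype(np.uint8));k=1+st[1:,4].argmax()
print('mat',cv2.minAreaRect(W[l==k][:,:2].astype(np.float32)))
for n,(u,v) in dict(s1=(120,255),s2=(145,290)).items():
    w=W[v-25:v+26,u-25:u+26].reshape(-1,3);w=w[w[:,2]>.02];print(n,len(w),w.min(0).round(3) if len(w) else'',w.max(0).round(3) if len(w) else'')
# jaws dark pixels
m=g&(W[...,2]>.016)&(W[...,2]<.03)&(c.max(-1)<80);Q=W[m][:,:2]-p[:2];k,s=np.cos(p[2]),np.sin(p[2]);Q=1000*Q@np.array([[k,-s],[s,k]])
for xr in((0,20),(101,117)):
    z=Q[(Q[:,0]>xr[0])&(Q[:,0]<xr[1])];print('jaw inner y',np.sort(z[z[:,1]>0,1])[:4].round(1),np.sort(z[z[:,1]<0,1])[-4:].round(1))
```

```text
1962 gauge [ 0.464  -0.0079  1.5374] 88.0846626103644 rms 0.0009084472782276544
stop1 [ 0.4638 -0.0159]
pre [ 0.462  -0.0679]
g1 [ 0.464  -0.0079]
stop2 [0.4671 0.084 ]
mid [0.4659 0.048 ]
pk1 [0.5968 0.0437]
pk2 [0.5408 0.0455]
bay [0.4692 0.146 ]
yel [0.4706 0.19  ]
grn [0.6338 0.0424]
mat ((0.6699903607368469, -0.12884381413459778), (0.10714226216077805, 0.1068563386797905), 85.9593276977539)
s1 1053 [ 0.299 -0.078  0.02 ] [0.528 0.393 1.227]
s2 948 [ 0.299 -0.078  0.02 ] [0.472 0.352 1.227]
jaw inner y [30.3 30.4 30.4 30.8] [-29.7 -29.5 -29.1 -28.9]
jaw inner y [28.1 28.4 28.9 29.1] [-27.6 -27.5 -27.3 -27.2]
```

>>> {"api": "send_rows", "payload": {"xyz": [[0.0137,-0.0371,0],[0.0137,-0.0371,0],[0.0137,-0.0371,0],[0.0137,-0.0371,0],[0.0137,-0.0371,0],[0.0137,-0.0371,0],[0.0137,-0.0371,0],[0.0137,-0.0371,0],[0.0137,-0.0371,0],[0.0137,-0.0371,0]], "delta_rot": [[0,0,7],[0,0,7],[0,0,0],[0,0,0],[0,0,0],[0,0,0],[0,0,0],[0,0,0],[0,0,0],[0,0,0]], "gripper": 0, "force": 20}}

```text
clock: 1.1
position: [0.2952, 0.1803, 0.1977]
ee_rot: [0.0, 0.017, 1.0, 0.0]
contact_force: [2.0, -0.4, -0.4]
width: 0.0002
gripper_force: 0.0
```

>>> {"api": "send_rows", "payload": {"xyz": [[0.0137,-0.0371,-0.011],[0.0137,-0.0371,-0.011],[0.0137,-0.0371,-0.011],[0.0137,-0.0371,-0.011],[0.0137,-0.0371,-0.011],[0.0137,-0.0371,-0.011],[0.0137,-0.0371,-0.011],[0.0137,-0.0371,-0.011],[0.0137,-0.0371,-0.011],[0.0137,-0.0371,-0.011],[0,0,0]], "delta_rot": [[0,0,0],[0,0,0],[0,0,0],[0,0,0],[0,0,0],[0,0,0],[0,0,0],[0,0,0],[0,0,0],[0,0,0],[0,0,0]]}}

```text
clock: 2.2
position: [0.434, -0.1936, 0.0864]
ee_rot: [0.0, 0.019, 1.0, -0.001]
contact_force: [-0.6, 0.8, -0.0]
width: -0.0002
gripper_force: 0.0
```

Run:
```python
from h import *
d=snap('wrist','w1');print(readout.get_state()['position'])
W=world(d);m=(W[...,2]>.036)&(W[...,2]<.05)&(d['depth']>0)
p=W[m];p=p[np.hypot(p[:,0]-.432,p[:,1]+.19)<.05]
print(len(p),p[:,:2].min(0),p[:,:2].max(0),(p[:,:2].min(0)+p[:,:2].max(0))/2)
```

```text
[ 0.4323964  -0.1909278   0.08666765]
2117 [ 0.40673249 -0.21494667] [ 0.45884811 -0.16392569] [ 0.4327903  -0.18943618]
```

View pics/w1.png

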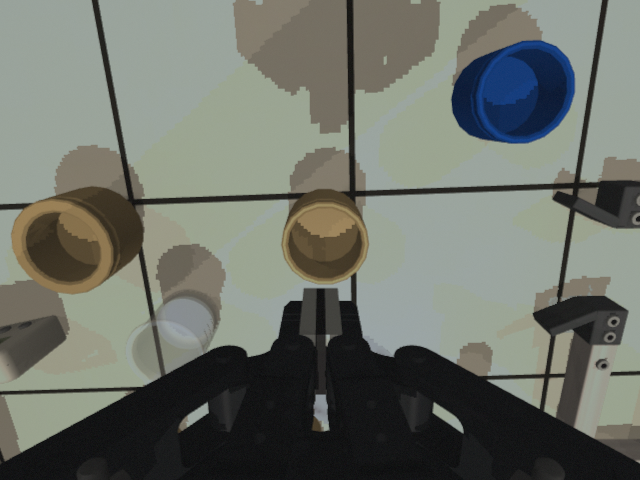

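The wrist view shows liner C at about (325,240), just ahead of the closed fingertips. Its measured centre is (0.4328, −0.1895), which agrees with the top view. Going down into the bore.

>>> {"api": "send_rows", "payload": {"xyz": [[0.0003,0.001,-0.02],[0,0,-0.02],[0,0,-0.015],[0,0,-0.01],[0,0,0]], "delta_rot": [[0,0,0],[0,0,0],[0,0,0],[0,0,0],[0,0,0]]}}

```text
clock: 2.75
position: [0.4312, -0.1867, 0.0219]
ee_rot: [-0.001, 0.017, 1.0, 0.001]
contact_force: [0.5, -0.4, 1.8]
width: -0.0001
gripper_force: 0.0
```

>>> {"api": "send_rows", "payload": {"xyz": [[0,0,0],[0,0,0],[0,0,0]], "delta_rot": [[0,0,0],[0,0,0],[0,0,0]], "gripper": 0.006}}

```text
clock: 3.05
position: [0.4331, -0.1884, 0.0236]
ee_rot: [0.001, 0.017, 1.0, -0.0]
contact_force: [0.5, 0.1, 0.1]
width: 0.0061
gripper_force: 0.0
```

>>> {"api": "send_rows", "payload": {"xyz": [[0.0025,0.006,0],[0.003,0.012,0],[0.003,0.0125,0],[0.003,0.0125,0],[0.003,0.0125,0],[0.003,0.0125,0],[0.003,0.0125,0],[0.003,0.0125,0],[0.003,0.0125,0],[0.002,0.012,0],[0.001,0.007,0],[0.0005,0.004,0]], "delta_rot": [[0,0,0],[0,0,0],[0,0,0],[0,0,0],[0,0,0],[0,0,0],[0,0,0],[0,0,0],[0,0,0],[0,0,0],[0,0,0],[0,0,0]]}}

```text
clock: 4.25
position: [0.4625, -0.0589, 0.0228]
ee_rot: [-0.0, 0.017, 1.0, 0.0]
contact_force: [-0.1, 0.5, -0.2]
width: 0.0059
gripper_force: 0.0
```

>>> {"api": "send_rows", "payload": {"xyz": [[0.0002,0.006,0],[0.0002,0.006,0],[0.0002,0.006,0],[0.0002,0.006,0],[0.0002,0.006,0],[0.0002,0.006,0],[0,0.004,0],[0,0.003,0]], "delta_rot": [[0,0,0],[0,0,0],[0,0,0],[0,0,0],[0,0,0],[0,0,0],[0,0,0],[0,0,0]]}}

```text
clock: 5.05
position: [0.4637, -0.0163, 0.0228]
ee_rot: [-0.0, 0.017, 1.0, 0.0]
contact_force: [0.4, -0.4, 0.1]
width: 0.0061
gripper_force: 0.0
```

>>> {"api": "send_rows", "payload": {"xyz": [[0.0,0.002,0],[0.0001,0.002,0],[0,0.002,0],[0.0001,0.002,0]], "delta_rot": [[0,0,0],[0,0,0],[0,0,0],[0,0,0]]}}

```text
clock: 5.45
position: [0.464, -0.0086, 0.0228]
ee_rot: [0.0, 0.017, 1.0, 0.0]
contact_force: [0.0, 0.7, 0.8]
width: 0.0059
gripper_force: 0.0
```

>>> {"api": "send_rows", "payload": {"xyz": [[0.0002,0.004,0],[0.0002,0.006,0],[0.0003,0.008,0],[0.0003,0.009,0],[0.0003,0.009,0],[0.0003,0.009,0],[0.0003,0.009,0],[0.0003,0.009,0],[0.0003,0.009,0],[0.0002,0.006,0],[0.0001,0.004,0],[0,0.002,0]], "delta_rot": [[0,0,0],[0,0,0],[0,0,0],[0,0,0],[0,0,0],[0,0,0],[0,0,0],[0,0,0],[0,0,0],[0,0,0],[0,0,0],[0,0,0]]}}

```text
clock: 6.65
position: [0.4668, 0.0757, 0.0228]
ee_rot: [0.0, 0.017, 1.0, 0.0]
contact_force: [-0.0, -0.7, -0.1]
width: 0.0056
gripper_force: 0.0
```

>>> {"api": "send_rows", "payload": {"xyz": [[0,0.002,0],[0.0001,0.002,0],[0,0.002,0],[0.0001,0.002,0],[0,0.002,0]], "delta_rot": [[0,0,0],[0,0,0],[0,0,0],[0,0,0],[0,0,0]]}}

```text
clock: 7.15
position: [0.467, 0.0854, 0.0228]
ee_rot: [0.0, 0.017, 1.0, 0.0]
contact_force: [0.5, -0.2, -0.1]
width: 0.0059
gripper_force: 0.0
```

>>> {"api": "send_rows", "payload": {"xyz": [[0,0.002,0],[0.0001,0.002,0],[0,0.002,0]], "delta_rot": [[0,0,0],[0,0,0],[0,0,0]]}}

```text
clock: 7.45
position: [0.4671, 0.0915, 0.0228]
ee_rot: [0.0, 0.017, 1.0, 0.0]
contact_force: [0.0, -0.0, 0.6]
width: 0.0057
gripper_force: 0.0
```

>>> {"api": "send_rows", "payload": {"xyz": [[0.0002,0.003,0],[0.0002,0.005,0],[0.0002,0.007,0],[0.0002,0.007,0],[0.0002,0.007,0],[0.0002,0.007,0],[0.0002,0.007,0],[0.0002,0.006,0],[0.0001,0.004,0],[0.0001,0.003,0],[0,0.002,0],[0,0,0]], "delta_rot": [[0,0,0],[0,0,0],[0,0,0],[0,0,0],[0,0,0],[0,0,0],[0,0,0],[0,0,0],[0,0,0],[0,0,0],[0,0,0],[0,0,0]]}}

```text
clock: 8.65
position: [0.4688, 0.1495, 0.0228]
ee_rot: [0.0, 0.017, 1.0, 0.0]
contact_force: [0.4, -0.3, -0.1]
width: 0.0058
gripper_force: 0.0
```

Run:
```python
from h import *
d=snap('scene','s1');cv2.imwrite('pics/s1c.png',cv2.resize(d['color'][120:320,180:460,::-1],None,fx=2.5,fy=2.5))
```

```text
(no output)
```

View pics/s1c.png

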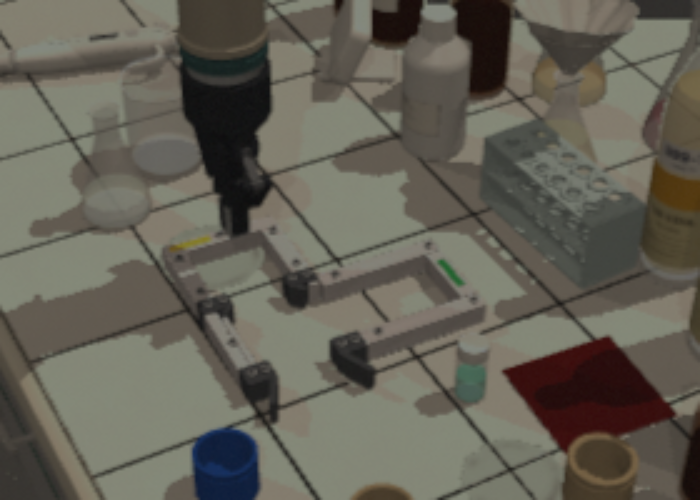

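Liner C isn't in the bay. A tan rim still shows at crop (380,490), near where C started, and the fingertips at crop (235,225) look too high. I'll measure both.

Run:
```python
from h import *
s=readout.get_state();print(s['clock'],s['position'],s['ee_rot'],s['qpos'].round(3))
d=dict(np.load('pics/s1.npz'));W=world(d)
q=d['camera_from_world']@np.r_[s['position'],1];print('tcp px',(d['K']@[q[0]/-q[2],-q[1]/-q[2],1])[:2])
dark=(d['color'].max(-1)<60);r=W[195:225,262:300];k=dark[195:225,262:300];print('dark tip',r[k].min(0),r[k].max(0), r[k][r[k][:,2].argmin()])
d=snap('top','t1');W=world(d)
m=(W[...,2]>.036)&(W[...,2]<.05);p=W[m]
for n,c in dict(C=(.4323,-.1895),A=(.608,-.227)).items():
    z=p[np.hypot(p[:,0]-c[0],p[:,1]-c[1])<.045];print(n,len(z),((z.min(0)+z.max(0))/2).round(4))
cv2.imwrite('pics/t1c.png',cv2.resize(d['color'][170:370,170:470,::-1],None,fx=2.6,fy=2.6))
```

```text
8.7 [0.46882402 0.14929188 0.02280287] [-3.99279610e-05  1.71925789e-02  9.99852196e-01 -7.11836209e-06] [ 0.167  0.322  1.934  0.     0.885 -1.37 ]
tcp px [274.48821762 223.17594119]
dark tip [ 0.45209206  0.08316979 -0.0026548 ] [0.56334913 0.24814589 0.15054065] [ 0.56334913  0.2137403  -0.0026548 ]
C 151 [ 0.4323 -0.1898  0.0423]
A 229 [ 0.6086 -0.2269  0.0428]
```

View pics/t1c.png

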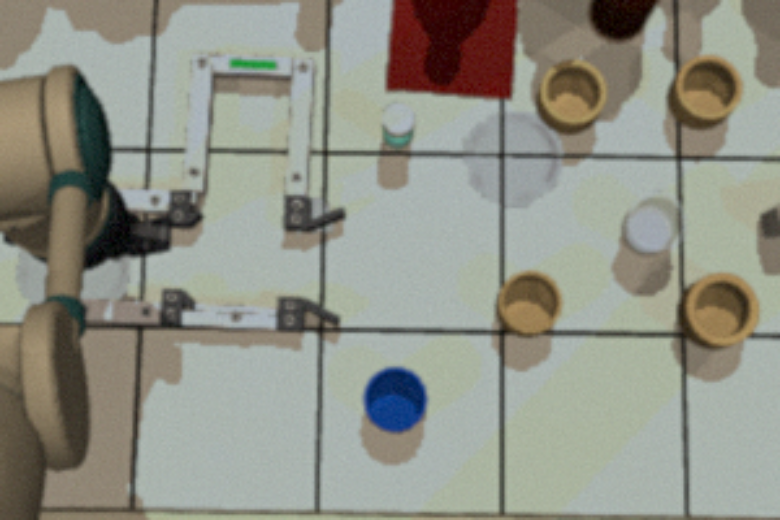

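C hasn't moved (0.4323, −0.1898), so the fingers passed over it. I'll measure the true fingertip height against the reported TCP.

Run:
```python
from h import *
d=dict(np.load('pics/s1.npz'));W=world(d);c=d['color']
m=(c.max(-1)<75)&(d['depth']>0)&(np.hypot(W[...,0]-.469,W[...,1]-.149)<.05)&(W[...,2]>.012)
v,u=np.nonzero(m);P=W[m];print(len(P))
for lo in np.arange(.012,.12,.008):
    k=(P[:,2]>=lo)&(P[:,2]<lo+.008)
    if k.sum():print(round(lo,3),k.sum(),P[k].min(0).round(3),P[k].max(0).round(3),'px',u[k].min(),u[k].max(),v[k].min(),v[k].max())
d=dict(np.load('pics/w1.npz'));W=world(d);c=d['color'] # TCP .4324,-.1909,.0867
C=np.linalg.inv(d['camera_from_world']);print('wrist cam',C[:3,3],C[:3,2])
q=d['camera_from_world']@np.r_[.4324,-.1909,.0867,1];print('tcp px wrist',(d['K']@[q[0]/-q[2],-q[1]/-q[2],1])[:2])
for v in(292,300,310,325,340):print(v,W[v,308].round(4),W[v,330].round(4))
print('liner rim',W[203:208,325].round(3).tolist())
```

```text
3948
0.012 9 [0.477 0.107 0.015] [0.507 0.193 0.019] px 270 295 213 233
0.02 4 [0.469 0.107 0.02 ] [0.496 0.192 0.024] px 267 293 213 231
0.052 7 [0.46  0.135 0.054] [0.478 0.142 0.059] px 272 279 213 215
0.06 26 [0.457 0.131 0.06 ] [0.475 0.158 0.068] px 268 279 207 214
0.068 35 [0.457 0.127 0.068] [0.475 0.156 0.076] px 268 279 205 212
0.076 32 [0.457 0.129 0.076] [0.475 0.155 0.084] px 268 279 202 209
0.084 22 [0.457 0.127 0.084] [0.473 0.154 0.092] px 268 278 200 207
0.092 13 [0.456 0.136 0.093] [0.473 0.159 0.1  ] px 266 274 195 203
0.1 40 [0.455 0.112 0.1  ] [0.475 0.178 0.108] px 262 282 188 205
0.108 39 [0.454 0.107 0.108] [0.477 0.188 0.116] px 261 284 183 204
0.116 41 [0.451 0.101 0.117] [0.477 0.193 0.124] px 260 285 180 202
wrist cam [ 0.3593958  -0.1891436   0.26274139] [-0.29434621  0.01241036  0.95561828]
tcp px wrist [322.72491267 272.16877919]
292 [ 0.4231 -0.1963  0.1281] [ 0.4238 -0.188   0.1273]
300 [ 0.423  -0.1961  0.1349] [ 0.4234 -0.1882  0.1348]
310 [ 0.4228 -0.1958  0.1429] [ 0.423  -0.1883  0.1429]
325 [ 0.4234 -0.1956  0.1517] [ 0.4234 -0.1886  0.1522]
340 [ 0.4227 -0.1952  0.1616] [ 0.4213 -0.1888  0.1642]
liner rim [[0.408, -0.189, 0.043], [0.408, -0.189, 0.045], [0.409, -0.189, 0.044], [0.41, -0.189, 0.043], [0.41, -0.189, 0.045]]
```

The fingertips actually sit about 30–38 mm higher than I commanded. I'll go back over C, look from close up, and calibrate that offset.

>>> {"api": "send_rows", "payload": {"xyz": [[-0.0033,-0.0308,0.002],[-0.0033,-0.0308,0.002],[-0.0033,-0.0308,0.002],[-0.0033,-0.0308,0.002],[-0.0033,-0.0308,0.002],[-0.0033,-0.0308,0.001],[-0.0033,-0.0308,0],[-0.0033,-0.0308,0],[-0.0033,-0.0308,0],[-0.0033,-0.0308,0],[-0.0033,-0.0308,0],[0,0,0]], "delta_rot": [[0,0,0],[0,0,0],[0,0,0],[0,0,0],[0,0,0],[0,0,0],[0,0,0],[0,0,0],[0,0,0],[0,0,0],[0,0,0],[0,0,0]], "gripper": 0}}

```text
clock: 9.95
position: [0.4332, -0.1934, 0.0341]
ee_rot: [0.001, 0.019, 1.0, -0.001]
contact_force: [-0.6, 1.3, 0.5]
width: 0.0
gripper_force: 0.0
```

Run:
```python
from h import *
s=readout.get_state();p=s['position'];print(p,s['width'])
for n in('scene','wrist'):
    d=snap(n,n+'2');W=world(d);c=d['color']
    m=(d['depth']>0)&(np.hypot(W[...,0]-p[0],W[...,1]-p[1])<.03)&(W[...,2]>.047)&(W[...,2]<.11);P=W[m];v,u=np.nonzero(m)
    for lo in np.arange(.046,.1,.006):
        k=(P[:,2]>=lo)&(P[:,2]<lo+.006)
        if k.sum():print(n,round(lo,3),k.sum(),P[k].min(0).round(3),P[k].max(0).round(3),'v',v[k].min(),v[k].max())
a=cv2.imread('pics/scene2.png')[230:370,270:410];b=cv2.imread('pics/wrist2.png')[180:400,220:440]
cv2.imwrite('pics/m2.png',np.hstack([cv2.resize(a,(400,400)),cv2.resize(b,(400,400))]))
```

```text
[ 0.43318069 -0.19344099  0.03412535] 2.756116060170604e-05
scene 0.046 1 [ 0.428 -0.172  0.048] [ 0.428 -0.172  0.048] v 315 315
scene 0.064 4 [ 0.423 -0.202  0.068] [ 0.435 -0.196  0.07 ] v 317 318
scene 0.07 10 [ 0.422 -0.206  0.07 ] [ 0.437 -0.189  0.076] v 313 318
scene 0.076 26 [ 0.421 -0.209  0.076] [ 0.437 -0.19   0.082] v 311 318
scene 0.082 32 [ 0.421 -0.21   0.082] [ 0.44  -0.189  0.088] v 308 316
scene 0.088 27 [ 0.421 -0.209  0.088] [ 0.438 -0.188  0.093] v 306 313
scene 0.094 20 [ 0.421 -0.21   0.095] [ 0.43  -0.189  0.1  ] v 304 312
wrist 0.07 206 [ 0.421 -0.201  0.071] [ 0.427 -0.177  0.076] v 289 304
wrist 0.076 516 [ 0.421 -0.203  0.076] [ 0.427 -0.176  0.082] v 292 311
wrist 0.082 602 [ 0.421 -0.203  0.082] [ 0.427 -0.176  0.088] v 299 320
wrist 0.088 657 [ 0.421 -0.203  0.088] [ 0.427 -0.176  0.094] v 307 328
wrist 0.094 695 [ 0.421 -0.203  0.094] [ 0.427 -0.176  0.1  ] v 315 337
```

View pics/m2.png

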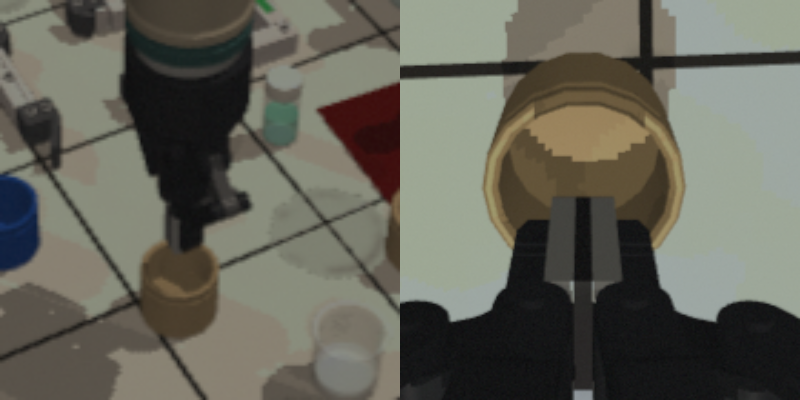

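Both cameras put the closed fingertips about 35 mm above the reported TCP: the tip is at 0.069–0.071 for a reading of 0.034. In xy they're centred over the bore. I'll correct for that and go down in two force-checked stages.

>>> {"api": "send_rows", "payload": {"xyz": [[0,0,-0.012],[0,0,-0.01],[0,0,-0.008],[0,0,-0.004],[0,0,0]], "delta_rot": [[0,0,0],[0,0,0],[0,0,0],[0,0,0],[0,0,0]]}}

```text
clock: 10.55
position: [0.4321, -0.1887, -0.0008]
ee_rot: [-0.001, 0.017, 1.0, 0.0]
contact_force: [-0.0, -0.5, 0.1]
width: 0.0003
gripper_force: 0.0
```

>>> {"api": "send_rows", "payload": {"xyz": [[0,0,-0.004],[0,0,-0.004],[0,0,-0.002],[0,0,0]], "delta_rot": [[0,0,0],[0,0,0],[0,0,0],[0,0,0]]}}

```text
clock: 10.95
position: [0.4324, -0.1894, -0.0104]
ee_rot: [-0.0, 0.017, 1.0, 0.0]
contact_force: [0.0, 1.4, -0.0]
width: 0.0002
gripper_force: 0.0
```

>>> {"api": "send_rows", "payload": {"xyz": [[0,0,0],[0.0025,0.006,0],[0.003,0.0125,0],[0.003,0.013,0],[0.003,0.013,0],[0.003,0.013,0],[0.003,0.0135,0],[0.003,0.0135,0],[0.003,0.0135,0],[0.003,0.013,0],[0.0025,0.012,0],[0.001,0.007,0]], "delta_rot": [[0,0,0],[0,0,0],[0,0,0],[0,0,0],[0,0,0],[0,0,0],[0,0,0],[0,0,0],[0,0,0],[0,0,0],[0,0,0],[0,0,0]], "gripper": 0.006}}

```text
clock: 12.15
position: [0.4627, -0.0582, -0.0102]
ee_rot: [-0.0, 0.017, 1.0, 0.0]
contact_force: [-0.6, -0.4, 0.7]
width: 0.0057
gripper_force: 0.4
```

```bash
cat >> h.py <<'E'
G=np.array([.464,-.0079]);A=1.5374;RX=np.array([np.cos(A),np.sin(A)]);RY=np.array([-RX[1],RX[0]])
def gx(p): q=np.array(p)[:2]-G; return (1000*np.array([q@RX,q@RY])).round(1)
def wd(x,y): return (G+x/1000*RX+y/1000*RY).round(4)
def liners(d):
    "tan rims: centre in world and gauge frame"
    W=world(d);c=cv2.cvtColor(d['color'],cv2.COLOR_RGB2HSV)
    m=((c[...,0]>8)&(c[...,0]<24)&(c[...,1]>70)&(W[...,2]>.030)&(W[...,2]<.052)&(W[...,0]>.3)&(W[...,0]<.75)&(W[...,1]>-.42)&(W[...,1]<.25)).astype(np.uint8)
    n,l,st,_=cv2.connectedComponentsWithStats(cv2.dilate(m,np.ones((3,3))))
    for i in range(1,n):
        p=W[(l==i)&(m>0)]
        if len(p)>30:
            p=p[p[:,2]>.037];
            if len(p)<15: continue
            x=(p.min(0)+p.max(0))/2;print('rim',len(p),x[:2].round(4),np.ptp(p,axis=0)[:2].round(3),'gauge',gx(x))
E
python3 - <<'E'
from h import *
d=snap('scene','s3');p=readout.get_state()['position'];print(p,gx(p));liners(d)
E
```

```text
[ 0.46255818 -0.05763054 -0.0102729 ] [-49.8  -0.2]
rim 117 [ 0.4599 -0.066 ] [0.049 0.052] gauge [-58.2   2.1]
rim 284 [ 0.6077 -0.2302] [0.057 0.056] gauge [-217.4 -151.1]
rim 43 [ 0.6774 -0.2787] [0.037 0.043] gauge [-263.5 -222.4]
rim 322 [ 0.6122 -0.3432] [0.057 0.056] gauge [-330.2 -159.3]
rim 480 [ 0.4271 -0.349 ] [0.059 0.061] gauge [-342.2   25.5]
```

C follows the tool, lagging about 5 mm (liner gauge x ≈ −55 with the tool at −50). Next is gate 1.

>>> {"api": "send_rows", "payload": {"xyz": [[0.0002,0.006,0],[0.0002,0.007,0],[0.0002,0.007,0],[0.0002,0.007,0],[0.0002,0.007,0],[0.0001,0.005,0],[0,0.003,0],[0,0.002,0]], "delta_rot": [[0,0,0],[0,0,0],[0,0,0],[0,0,0],[0,0,0],[0,0,0],[0,0,0],[0,0,0]]}}

```text
clock: 13.0
position: [0.4636, -0.0152, -0.0102]
ee_rot: [-0.0, 0.017, 1.0, 0.0]
contact_force: [0.2, 0.1, -0.1]
width: 0.0058
gripper_force: 0.3
```

>>> {"api": "send_rows", "payload": {"xyz": [[0,0.002,0],[0.0001,0.002,0],[0,0.002,0]], "delta_rot": [[0,0,0],[0,0,0],[0,0,0]]}}

```text
clock: 13.3
position: [0.4638, -0.0095, -0.0102]
ee_rot: [0.0, 0.017, 1.0, 0.0]
contact_force: [-0.8, -0.9, -1.0]
width: 0.0061
gripper_force: 0.3
```

>>> {"api": "send_rows", "payload": {"xyz": [[0,0.002,0],[0.0001,0.002,0],[0,0.002,0],[0.0001,0.002,0]], "delta_rot": [[0,0,0],[0,0,0],[0,0,0],[0,0,0]]}}

```text
clock: 13.7
position: [0.464, -0.0013, -0.0102]
ee_rot: [0.0, 0.017, 1.0, 0.0]
contact_force: [0.3, -0.7, -0.9]
width: 0.0063
gripper_force: 0.3
```

>>> {"api": "send_rows", "payload": {"xyz": [[0.0002,0.005,0],[0.0002,0.006,0],[0.0003,0.008,0],[0.0003,0.009,0],[0.0003,0.009,0],[0.0003,0.009,0],[0.0003,0.009,0],[0.0003,0.009,0],[0.0003,0.008,0],[0.0002,0.006,0],[0.0001,0.004,0],[0,0.002,0]], "delta_rot": [[0,0,0],[0,0,0],[0,0,0],[0,0,0],[0,0,0],[0,0,0],[0,0,0],[0,0,0],[0,0,0],[0,0,0],[0,0,0],[0,0,0]]}}

```text
clock: 14.9
position: [0.4668, 0.0829, -0.0102]
ee_rot: [0.0, 0.017, 1.0, 0.0]
contact_force: [-0.2, -1.0, -0.0]
width: 0.0062
gripper_force: 0.3
```

>>> {"api": "send_rows", "payload": {"xyz": [[0,0.002,0],[0.0001,0.002,0],[0,0.002,0],[0,0.0015,0]], "delta_rot": [[0,0,0],[0,0,0],[0,0,0],[0,0,0]]}}

```text
clock: 15.3
position: [0.4669, 0.0901, -0.0102]
ee_rot: [0.0, 0.017, 1.0, 0.0]
contact_force: [-0.3, -0.5, -0.6]
width: 0.0061
gripper_force: 0.3
```

>>> {"api": "send_rows", "payload": {"xyz": [[0,0.0015,0],[0.0001,0.0015,0],[0,0.0015,0]], "delta_rot": [[0,0,0],[0,0,0],[0,0,0]]}}

```text
clock: 15.6
position: [0.467, 0.0946, -0.0102]
ee_rot: [0.0, 0.017, 1.0, 0.0]
contact_force: [-0.9, -1.0, -0.5]
width: 0.006
gripper_force: 0.3
```

There's no resistance past x 97, so C is shrunken. Next I slide it to the bay middle, then back the tool off, close and lift out.

>>> {"api": "send_rows", "payload": {"xyz": [[0.0002,0.004,0],[0.0002,0.006,0],[0.0002,0.008,0],[0.0002,0.008,0],[0.0002,0.008,0],[0.0002,0.008,0],[0.0002,0.006,0],[0.0001,0.004,0],[0.0001,0.003,0],[0,0.001,0],[0,0,0]], "delta_rot": [[0,0,0],[0,0,0],[0,0,0],[0,0,0],[0,0,0],[0,0,0],[0,0,0],[0,0,0],[0,0,0],[0,0,0],[0,0,0]]}}

```text
clock: 16.7
position: [0.4686, 0.1506, -0.0101]
ee_rot: [0.0, 0.017, 1.0, 0.0]
contact_force: [0.4, -0.2, -0.5]
width: 0.0056
gripper_force: 0.0
```

>>> {"api": "send_rows", "payload": {"xyz": [[0,-0.003,0],[0,0,0.004],[0,0,0.015],[0,0,0.025],[0,0,0.025]], "delta_rot": [[0,0,0],[0,0,0],[0,0,0],[0,0,0],[0,0,0]], "gripper": 0}}

```text
clock: 17.2
position: [0.4682, 0.1472, 0.0595]
ee_rot: [-0.001, 0.018, 1.0, 0.0]
contact_force: [0.0, 0.0, -0.1]
width: 0.0002
gripper_force: 0.0
```

Run:
```python
from h import *
d=snap('scene','s4');p=readout.get_state()['position'];print(p,gx(p));liners(d)
```

```text
[0.47141208 0.14784573 0.06355393] [155.9  -2.2]
rim 142 [0.4672 0.1425] [0.051 0.054] gauge [150.4   1.8]
rim 273 [ 0.6069 -0.2294] [0.056 0.056] gauge [-216.6 -150.2]
rim 26 [ 0.6803 -0.2918] [0.033 0.015] gauge [-276.5 -225.7]
rim 318 [ 0.6124 -0.3417] [0.056 0.057] gauge [-328.6 -159.5]
rim 483 [ 0.427  -0.3487] [0.059 0.06 ] gauge [-341.9   25.6]
```

>>> {"api": "send_rows", "payload": {"xyz": [[0.0139,-0.0374,0],[0.0139,-0.0374,0],[0.0139,-0.0374,0],[0.0139,-0.0374,0],[0.0139,-0.0374,0],[0.0139,-0.0374,0],[0.0139,-0.0374,0],[0.0139,-0.0374,0],[0.0139,-0.0374,0],[0.0143,-0.0378,0],[0,0,-0.01],[0,0,0]], "delta_rot": [[0,0,0],[0,0,0],[0,0,0],[0,0,0],[0,0,0],[0,0,0],[0,0,0],[0,0,0],[0,0,0],[0,0,0],[0,0,0],[0,0,0]]}}

```text
clock: 18.45
position: [0.6066, -0.2272, 0.0472]
ee_rot: [-0.002, 0.018, 1.0, 0.001]
contact_force: [0.0, 1.0, -0.3]
width: -0.0
gripper_force: 0.0
```

>>> {"api": "send_rows", "payload": {"xyz": [[0,0,-0.015],[0,0,-0.015],[0,0,-0.012],[0,0,-0.008],[0,0,-0.004],[0,0,0]], "delta_rot": [[0,0,0],[0,0,0],[0,0,0],[0,0,0],[0,0,0],[0,0,0]]}}

```text
clock: 19.05
position: [0.6076, -0.2263, -0.0056]
ee_rot: [-0.0, 0.017, 1.0, 0.0]
contact_force: [0.0, -0.2, 0.8]
width: -0.0001
gripper_force: 0.0
```

>>> {"api": "send_rows", "payload": {"xyz": [[0,0,-0.005],[-0.006,0.006,0],[-0.012,0.012,0],[-0.015,0.015,0],[-0.016,0.016,0],[-0.017,0.017,0],[-0.017,0.017,0],[-0.017,0.017,0],[-0.016,0.016,0],[-0.014,0.014,0],[-0.01,0.01,0],[-0.006,0.006,0]], "delta_rot": [[0,0,0],[0,0,0],[0,0,0],[0,0,0],[0,0,0],[0,0,0],[0,0,0],[0,0,0],[0,0,0],[0,0,0],[0,0,0],[0,0,0]], "gripper": 0.006}}

```text
clock: 20.25
position: [0.461, -0.0801, -0.0098]
ee_rot: [0.0, 0.017, 1.0, -0.0]
contact_force: [0.3, -1.0, -0.1]
width: 0.006
gripper_force: 0.3
```

>>> {"api": "send_rows", "payload": {"xyz": [[0.0003,0.005,0],[0.0003,0.008,0],[0.0003,0.009,0],[0.0003,0.009,0],[0.0003,0.009,0],[0.0003,0.009,0],[0.0002,0.007,0],[0.0002,0.005,0],[0,0.003,0],[0,0.001,0]], "delta_rot": [[0,0,0],[0,0,0],[0,0,0],[0,0,0],[0,0,0],[0,0,0],[0,0,0],[0,0,0],[0,0,0],[0,0,0]]}}

```text
clock: 21.25
position: [0.4641, -0.0156, -0.0102]
ee_rot: [-0.0, 0.017, 1.0, 0.0]
contact_force: [-0.5, -0.8, 1.1]
width: 0.0059
gripper_force: 0.3
```

Run:
```python
from h import *
d=snap('scene','s5');p=readout.get_state()['position'];print(p,gx(p));liners(d)
```

```text
[ 0.4641065  -0.01562079 -0.01019961] [-7.7 -0.4]
rim 143 [0.4682 0.1435] [0.052 0.054] gauge [151.4   0.8]
rim 156 [ 0.4629 -0.0252] [0.054 0.052] gauge [-17.4   0.6]
rim 49 [ 0.678 -0.277] [0.037 0.045] gauge [-261.8 -222.9]
rim 322 [ 0.6124 -0.3425] [0.056 0.056] gauge [-329.5 -159.5]
rim 482 [ 0.4276 -0.349 ] [0.059 0.06 ] gauge [-342.1   25. ]
```

Liner A is in the funnel at about x −14. Now to try gate 1.

>>> {"api": "send_rows", "payload": {"xyz": [[0,0.002,0],[0.0001,0.002,0],[0,0.002,0]], "delta_rot": [[0,0,0],[0,0,0],[0,0,0]]}}

```text
clock: 21.6
position: [0.4643, -0.0099, -0.0102]
ee_rot: [-0.0, 0.017, 1.0, 0.0]
contact_force: [0.2, -0.8, -1.1]
width: 0.0056
gripper_force: 0.2
```

>>> {"api": "send_rows", "payload": {"xyz": [[0,0.0015,0],[0.0001,0.0015,0],[0,0.0015,0]], "delta_rot": [[0,0,0],[0,0,0],[0,0,0]]}}

```text
clock: 21.9
position: [0.4644, -0.0053, -0.0102]
ee_rot: [-0.0, 0.017, 1.0, 0.0]
contact_force: [-0.2, 0.1, 0.2]
width: 0.0061
gripper_force: 0.2
```

>>> {"api": "send_rows", "payload": {"xyz": [[0,0.0015,0],[0.0001,0.0015,0],[0,0.0015,0]], "delta_rot": [[0,0,0],[0,0,0],[0,0,0]]}}

```text
clock: 22.2
position: [0.4644, -0.0008, -0.0102]
ee_rot: [-0.0, 0.017, 1.0, 0.0]
contact_force: [-0.2, -0.6, 0.3]
width: 0.0059
gripper_force: 0.3
```

>>> {"api": "send_rows", "payload": {"xyz": [[0.0002,0.005,0],[0.0002,0.006,0],[0.0003,0.008,0],[0.0003,0.009,0],[0.0003,0.009,0],[0.0003,0.009,0],[0.0003,0.009,0],[0.0003,0.009,0],[0.0003,0.008,0],[0.0002,0.005,0],[0.0001,0.003,0],[0,0.002,0]], "delta_rot": [[0,0,0],[0,0,0],[0,0,0],[0,0,0],[0,0,0],[0,0,0],[0,0,0],[0,0,0],[0,0,0],[0,0,0],[0,0,0],[0,0,0]]}}

```text
clock: 23.4
position: [0.4672, 0.0813, -0.0102]
ee_rot: [-0.0, 0.017, 1.0, -0.0]
contact_force: [-0.7, -0.7, 0.7]
width: 0.0058
gripper_force: 0.3
```

>>> {"api": "send_rows", "payload": {"xyz": [[0,0.002,0],[0.0001,0.002,0],[0,0.001,0]], "delta_rot": [[0,0,0],[0,0,0],[0,0,0]]}}

```text
clock: 23.7
position: [0.4674, 0.0861, -0.0102]
ee_rot: [0.0, 0.017, 1.0, 0.0]
contact_force: [-0.0, -0.6, -0.1]
width: 0.006
gripper_force: 0.3
```

>>> {"api": "send_rows", "payload": {"xyz": [[0,0.001,0],[0.0,0.001,0]], "delta_rot": [[0,0,0],[0,0,0]]}}

```text
clock: 23.9
position: [0.4673, 0.0881, -0.0102]
ee_rot: [-0.0, 0.017, 1.0, 0.0]
contact_force: [-0.1, 0.0, -0.6]
width: 0.0055
gripper_force: 0.3
```

Tool at gauge x 96, no force yet. Continuing in 1 mm steps.

>>> {"api": "send_rows", "payload": {"xyz": [[0,0.001,0],[0,0.001,0]], "delta_rot": [[0,0,0],[0,0,0]]}}

```text
clock: 24.1
position: [0.4674, 0.09, -0.0102]
ee_rot: [0.0, 0.017, 1.0, -0.0]
contact_force: [0.2, -1.5, 0.3]
width: 0.0062
gripper_force: 0.8
```

>>> {"api": "send_rows", "payload": {"xyz": [[0,0.001,0],[0,0.001,0]], "delta_rot": [[0,0,0],[0,0,0]]}}

```text
clock: 24.3
position: [0.4675, 0.0918, -0.0101]
ee_rot: [0.0, 0.017, 1.0, -0.0]
contact_force: [-0.3, -2.8, 0.6]
width: 0.0061
gripper_force: 1.6
```

>>> {"api": "send_rows", "payload": {"xyz": [[0,0.001,0],[0,0.001,0],[0,0.001,0]], "delta_rot": [[0,0,0],[0,0,0],[0,0,0]]}}

```text
clock: 24.6
position: [0.4676, 0.0943, -0.01]
ee_rot: [0.0, 0.017, 1.0, -0.001]
contact_force: [-0.5, -7.7, 2.0]
width: 0.006
gripper_force: 3.4
```

Run:
```python
from h import *
d=snap('scene','s6');s=readout.get_state();p=s['position'];print(p,gx(p),s['contact_force']);liners(d)
```

```text
[ 0.46751766  0.09437974 -0.01006382] [ 1.023e+02 -1.000e-01] [ 0.84695146 -5.95522471  2.22234046]
rim 263 [0.4653 0.1135] [0.057 0.111] gauge [121.3   2.8]
rim 41 [ 0.6786 -0.278 ] [0.036 0.042] gauge [-262.8 -223.5]
rim 318 [ 0.6122 -0.343 ] [0.056 0.055] gauge [-330.  -159.3]
rim 486 [ 0.4276 -0.3484] [0.059 0.059] gauge [-341.6   25. ]
```

The force climbs from 0 to 7.7 N at gate 2 after A passed gate 1 freely, so A is good. I'll back off without forcing it, draw it to the chamber middle, and slide it into the pocket.

>>> {"api": "send_rows", "payload": {"xyz": [[0,-0.004,0],[0,-0.004,-0.002],[-0.0002,-0.006,-0.002],[-0.0002,-0.008,0],[-0.0003,-0.008,0],[-0.0003,-0.008,0],[-0.0003,-0.006,0],[-0.0002,-0.004,0],[0,-0.003,0],[0,-0.001,0]], "delta_rot": [[0,0,0],[0,0,0],[0,0,0],[0,0,0],[0,0,0],[0,0,0],[0,0,0],[0,0,0],[0,0,0],[0,0,0]]}}

```text
clock: 25.65
position: [0.4659, 0.0428, -0.0141]
ee_rot: [0.0, 0.017, 1.0, 0.0]
contact_force: [-0.4, 0.7, -0.2]
width: 0.0061
gripper_force: 0.2
```

Run:
```python
from h import *
d=snap('scene','s7');s=readout.get_state();p=s['position'];print(p,gx(p),s['contact_force']);liners(d)
print(wd(56,-134),wd(56,-3))
cv2.imwrite('pics/s7c.png',cv2.resize(d['color'][180:290,200:380,::-1],None,fx=4,fy=4))
```

```text
[ 0.46586658  0.04289757 -0.01412776] [50.8 -0.2] [-0.25459059  0.21334026  0.96460691]
rim 98 [0.461  0.1449] [0.041 0.056] gauge [152.6   8.1]
rim 133 [0.4612 0.0433] [0.048 0.054] gauge [51.1  4.5]
rim 49 [ 0.6781 -0.2791] [0.034 0.044] gauge [-263.9 -223. ]
rim 319 [ 0.6132 -0.3426] [0.057 0.056] gauge [-329.5 -160.3]
rim 484 [ 0.4277 -0.3473] [0.06  0.062] gauge [-340.5   25. ]
[0.5998 0.0436] [0.4689 0.048 ]
```

View pics/s7c.png

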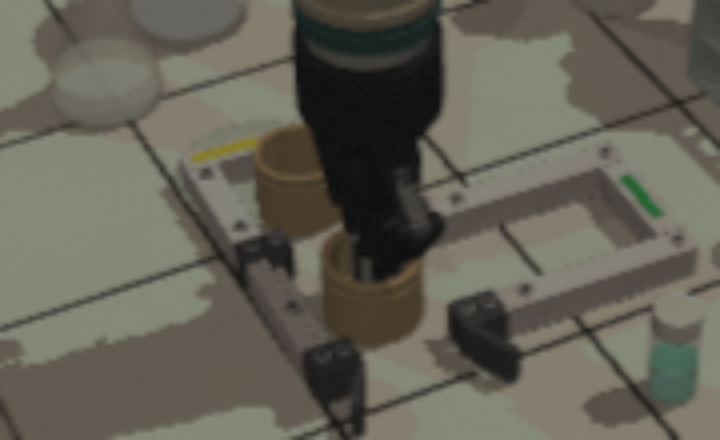

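The crop shows A upright in the chamber at (375,285) and C in the bay at (295,180). Now sliding A sideways into the pocket.

>>> {"api": "send_rows", "payload": {"xyz": [[0.004,0.003,0],[0.008,0.001,0],[0.012,-0.0004,0],[0.013,-0.0004,0],[0.013,-0.0004,0],[0.013,-0.0004,0],[0.013,-0.0004,0],[0.013,-0.0004,0],[0.013,-0.0004,0],[0.01,-0.0004,0],[0.006,-0.0002,0],[0.003,-0.0001,0]], "delta_rot": [[0,0,0],[0,0,0],[0,0,0],[0,0,0],[0,0,0],[0,0,0],[0,0,0],[0,0,0],[0,0,0],[0,0,0],[0,0,0],[0,0,0]]}}

```text
clock: 26.9
position: [0.5874, 0.0436, -0.0143]
ee_rot: [-0.0, 0.017, 1.0, 0.0]
contact_force: [-0.7, 0.2, -0.1]
width: 0.006
gripper_force: 0.4
```

>>> {"api": "send_rows", "payload": {"xyz": [[0.003,-0.0001,0],[0.003,-0.0001,0],[0.002,-0.0001,0],[0.002,0,0],[0.001,0,0]], "delta_rot": [[0,0,0],[0,0,0],[0,0,0],[0,0,0],[0,0,0]]}}

```text
clock: 27.4
position: [0.598, 0.0433, -0.0142]
ee_rot: [0.0, 0.017, 1.0, 0.0]
contact_force: [0.2, 0.9, 0.1]
width: 0.0063
gripper_force: 0.3
```

Run:
```python
from h import *
d=snap('top','t8');s=readout.get_state();p=s['position'];print(p,gx(p),s['contact_force']);liners(d)
d=snap('scene','s8');liners(d)
```

```text
[ 0.59810317  0.04334022 -0.01418942] [  55.7 -132.3] [-0.99337317  0.73275592 -0.59101592]
rim 214 [ 0.6134 -0.3393] [0.053 0.054] gauge [-326.2 -160.4]
rim 37 [0.5787 0.0244] [0.022 0.015] gauge [  36.1 -113.5]
rim 308 [ 0.429  -0.3456] [0.058 0.059] gauge [-338.7   23.7]
rim 148 [0.4672 0.1433] [0.052 0.053] gauge [151.2   1.8]
rim 139 [0.5861 0.04  ] [0.049 0.056] gauge [  52.  -120.4]
rim 32 [ 0.6785 -0.2918] [0.032 0.016] gauge [-276.6 -223.8]
rim 322 [ 0.6124 -0.3421] [0.054 0.056] gauge [-329.1 -159.5]
rim 481 [ 0.4278 -0.3484] [0.06  0.062] gauge [-341.5   24.9]
```

>>> {"api": "send_rows", "payload": {"xyz": [[0.002,-0.0001,0],[0.002,0,0],[0.001,0,0],[0.0005,0,0]], "delta_rot": [[0,0,0],[0,0,0],[0,0,0],[0,0,0]]}}

```text
clock: 27.9
position: [0.6035, 0.0432, -0.0142]
ee_rot: [0.0, 0.017, 1.0, 0.0]
contact_force: [-0.2, -0.0, 0.3]
width: 0.006
gripper_force: 0.3
```

>>> {"api": "send_rows", "payload": {"xyz": [[-0.004,0,0],[0,0,0.006],[0,0,0.015],[0,0,0.025],[0,0,0.025]], "delta_rot": [[0,0,0],[0,0,0],[0,0,0],[0,0,0],[0,0,0]], "gripper": 0}}

```text
clock: 28.4
position: [0.599, 0.0432, 0.0577]
ee_rot: [-0.0, 0.017, 1.0, 0.0]
contact_force: [0.3, 0.1, 0.2]
width: -0.0001
gripper_force: 0.0
```

>>> {"api": "send_rows", "payload": {"xyz": [[0.0014,-0.0382,0],[0.0014,-0.0382,0],[0.0014,-0.0382,0],[0.0014,-0.0382,0],[0.0014,-0.0382,0],[0.0014,-0.0383,0],[0.0014,-0.0383,0],[0.0015,-0.0383,0],[0.0015,-0.0383,0],[0.0015,-0.0383,0],[0,0,-0.01],[0,0,0]], "delta_rot": [[0,0,0],[0,0,0],[0,0,0],[0,0,0],[0,0,0],[0,0,0],[0,0,0],[0,0,0],[0,0,0],[0,0,0],[0,0,0],[0,0,0]]}}

```text
clock: 29.6
position: [0.6123, -0.3394, 0.0455]
ee_rot: [-0.001, 0.018, 1.0, 0.001]
contact_force: [0.5, 0.9, -0.5]
width: 0.0001
gripper_force: 0.0
```

Run:
```python
from h import *
d=snap('top','t9');s=readout.get_state();p=s['position'];print(p,gx(p));liners(d)
```

```text
[ 0.61264106 -0.33827261  0.04597044] [-325.2 -159.6]
rim 23 [ 0.6761 -0.2637] [0.029 0.039] gauge [-248.6 -220.6]
rim 52 [0.6113 0.0534] [0.024 0.032] gauge [  66.2 -145.2]
rim 70 [0.4692 0.1556] [0.05  0.032] gauge [163.6   0.3]
rim 100 [ 0.4217 -0.3612] [0.043 0.029] gauge [-354.5   30.5]
```

>>> {"api": "send_rows", "payload": {"xyz": [[0,0,-0.015],[0,0,-0.015],[0,0,-0.012],[0,0,-0.008],[0,0,-0.004],[0,0,0]], "delta_rot": [[0,0,0],[0,0,0],[0,0,0],[0,0,0],[0,0,0],[0,0,0]]}}

```text
clock: 30.25
position: [0.6133, -0.3388, -0.0081]
ee_rot: [-0.001, 0.017, 1.0, 0.0]
contact_force: [0.3, -1.0, 0.6]
width: 0.0
gripper_force: 0.0
```

>>> {"api": "send_rows", "payload": {"xyz": [[0,0,-0.004],[0,0,-0.002],[-0.002,0.005,0],[-0.004,0.01,0],[-0.005,0.013,0],[-0.006,0.015,0],[-0.006,0.015,0],[-0.006,0.015,0],[-0.008,0.015,0],[-0.01,0.014,0],[-0.012,0.014,0],[-0.013,0.013,0]], "delta_rot": [[0,0,0],[0,0,0],[0,0,0],[0,0,0],[0,0,0],[0,0,0],[0,0,0],[0,0,0],[0,0,0],[0,0,0],[0,0,0],[0,0,0]], "gripper": 0.006}}

```text
clock: 31.45
position: [0.541, -0.2087, -0.013]
ee_rot: [0.0, 0.017, 1.0, 0.0]
contact_force: [0.5, -0.3, 0.0]
width: 0.0062
gripper_force: 0.3
```

>>> {"api": "send_rows", "payload": {"xyz": [[-0.011,0.014,0],[-0.011,0.015,0],[-0.011,0.015,0],[-0.01,0.016,0],[-0.01,0.016,0],[-0.009,0.015,0],[-0.008,0.014,0],[-0.006,0.012,0],[-0.003,0.008,0],[-0.0015,0.005,0]], "delta_rot": [[0,0,0],[0,0,0],[0,0,0],[0,0,0],[0,0,0],[0,0,0],[0,0,0],[0,0,0],[0,0,0],[0,0,0]]}}

```text
clock: 32.45
position: [0.461, -0.0795, -0.0131]
ee_rot: [0.0, 0.017, 1.0, -0.0]
contact_force: [0.0, -0.8, -0.0]
width: 0.0058
gripper_force: 0.2
```

>>> {"api": "send_rows", "payload": {"xyz": [[0.0003,0.006,0],[0.0003,0.008,0],[0.0003,0.009,0],[0.0003,0.009,0],[0.0003,0.009,0],[0.0003,0.009,0],[0.0002,0.007,0],[0.0002,0.004,0],[0,0.002,0],[0,0.001,0]], "delta_rot": [[0,0,0],[0,0,0],[0,0,0],[0,0,0],[0,0,0],[0,0,0],[0,0,0],[0,0,0],[0,0,0],[0,0,0]]}}

```text
clock: 33.45
position: [0.4634, -0.0161, -0.0132]
ee_rot: [-0.0, 0.017, 1.0, -0.0]
contact_force: [-0.1, -0.4, 0.1]
width: 0.006
gripper_force: 0.2
```

Run:
```python
from h import *
d=snap('scene','s10');s=readout.get_state();p=s['position'];print(p,gx(p));liners(d)
```

```text
[ 0.46331457 -0.01610505 -0.01320788] [-8.2  0.4]
rim 146 [0.4674 0.1439] [0.052 0.054] gauge [151.9   1.7]
rim 197 [0.5943 0.0395] [0.055 0.057] gauge [  51.7 -128.7]
rim 150 [ 0.4606 -0.0253] [0.053 0.054] gauge [-17.5   2.8]
rim 44 [ 0.6773 -0.278 ] [0.034 0.044] gauge [-262.8 -222.2]
rim 482 [ 0.4286 -0.349 ] [0.061 0.059] gauge [-342.1   24. ]
```

A is in the pocket at y ≈ −129, and B is in the funnel. Now to try gate 1 with B.

>>> {"api": "send_rows", "payload": {"xyz": [[0.0002,0.002,0],[0.0002,0.002,0],[0.0001,0.002,0]], "delta_rot": [[0,0,0],[0,0,0],[0,0,0]]}}

```text
clock: 33.8
position: [0.4639, -0.0103, -0.0132]
ee_rot: [-0.0, 0.017, 1.0, 0.0]
contact_force: [-0.5, -1.0, 0.3]
width: 0.0063
gripper_force: 0.2
```

>>> {"api": "send_rows", "payload": {"xyz": [[0,0.0015,0],[0.0001,0.0015,0],[0,0.0015,0]], "delta_rot": [[0,0,0],[0,0,0],[0,0,0]]}}

```text
clock: 34.1
position: [0.464, -0.0056, -0.0132]
ee_rot: [0.0, 0.017, 1.0, 0.0]
contact_force: [-1.1, 0.2, 0.6]
width: 0.0059
gripper_force: 0.2
```

>>> {"api": "send_rows", "payload": {"xyz": [[0,0.0015,0],[0.0001,0.0015,0],[0,0.0015,0]], "delta_rot": [[0,0,0],[0,0,0],[0,0,0]]}}

```text
clock: 34.4
position: [0.4641, -0.0011, -0.0132]
ee_rot: [0.0, 0.017, 1.0, 0.0]
contact_force: [0.4, -0.9, -0.3]
width: 0.0062
gripper_force: 0.2
```

>>> {"api": "send_rows", "payload": {"xyz": [[0.0002,0.005,0],[0.0002,0.006,0],[0.0003,0.008,0],[0.0003,0.009,0],[0.0003,0.009,0],[0.0003,0.009,0],[0.0003,0.009,0],[0.0003,0.009,0],[0.0003,0.008,0],[0.0002,0.006,0],[0.0001,0.004,0],[0,0.003,0]], "delta_rot": [[0,0,0],[0,0,0],[0,0,0],[0,0,0],[0,0,0],[0,0,0],[0,0,0],[0,0,0],[0,0,0],[0,0,0],[0,0,0],[0,0,0]]}}

```text
clock: 35.6
position: [0.4669, 0.0841, -0.0132]
ee_rot: [0.0, 0.017, 1.0, -0.0]
contact_force: [-0.2, -0.9, -0.0]
width: 0.0058
gripper_force: 0.2
```

>>> {"api": "send_rows", "payload": {"xyz": [[0,0.002,0],[0.0001,0.002,0],[0,0.0015,0]], "delta_rot": [[0,0,0],[0,0,0],[0,0,0]]}}

```text
clock: 35.9
position: [0.467, 0.0892, -0.0132]
ee_rot: [0.0, 0.017, 1.0, 0.0]
contact_force: [-0.5, -0.0, 0.3]
width: 0.0063
gripper_force: 0.3
```

>>> {"api": "send_rows", "payload": {"xyz": [[0,0.0015,0],[0,0.0015,0]], "delta_rot": [[0,0,0],[0,0,0]]}}

```text
clock: 36.1
position: [0.467, 0.0918, -0.0131]
ee_rot: [0.0, 0.017, 1.0, -0.0]
contact_force: [0.2, -3.4, 1.2]
width: 0.006
gripper_force: 1.7
```

>>> {"api": "send_rows", "payload": {"xyz": [[0,0.001,0],[0,0.001,0]], "delta_rot": [[0,0,0],[0,0,0]]}}

```text
clock: 36.3
position: [0.467, 0.0932, -0.0131]
ee_rot: [-0.0, 0.017, 1.0, -0.001]
contact_force: [-0.6, -7.3, 1.7]
width: 0.006
gripper_force: 3.2
```

>>> {"api": "send_rows", "payload": {"xyz": [[0,-0.004,0],[0,-0.004,0],[-0.0002,-0.006,0],[-0.0002,-0.008,0],[-0.0003,-0.008,0],[-0.0003,-0.008,0],[-0.0003,-0.006,0],[-0.0002,-0.004,0],[0,-0.002,0],[0,-0.001,0]], "delta_rot": [[0,0,0],[0,0,0],[0,0,0],[0,0,0],[0,0,0],[0,0,0],[0,0,0],[0,0,0],[0,0,0],[0,0,0]]}}

```text
clock: 37.3
position: [0.4655, 0.043, -0.0132]
ee_rot: [0.0, 0.017, 1.0, 0.0]
contact_force: [-0.5, 1.2, -0.3]
width: 0.0057
gripper_force: 0.2
```

Run:
```python
from h import *
d=snap('scene','s11');s=readout.get_state();p=s['position'];print(p,gx(p));liners(d)
```

```text
[ 0.46549958  0.04303443 -0.0131498 ] [51.   0.2]
rim 97 [0.4617 0.1443] [0.041 0.052] gauge [152.    7.4]
rim 191 [0.5941 0.0399] [0.055 0.057] gauge [  52.1 -128.4]
rim 142 [0.462  0.0429] [0.05  0.056] gauge [50.7  3.7]
rim 31 [ 0.6791 -0.278 ] [0.038 0.044] gauge [-262.7 -224. ]
rim 479 [ 0.4273 -0.3482] [0.059 0.06 ] gauge [-341.3   25.4]
```

B is stopped at gate 2 as well (7.3 N), so it's good too. Sliding it into the pocket behind A.

>>> {"api": "send_rows", "payload": {"xyz": [[0.004,0.003,0],[0.008,0.001,0],[0.011,-0.0004,0],[0.012,-0.0004,0],[0.012,-0.0004,0],[0.011,-0.0004,0],[0.009,-0.0004,0],[0.006,-0.0002,0],[0.003,-0.0001,0],[0.002,-0.0001,0],[0.001,0,0]], "delta_rot": [[0,0,0],[0,0,0],[0,0,0],[0,0,0],[0,0,0],[0,0,0],[0,0,0],[0,0,0],[0,0,0],[0,0,0],[0,0,0]]}}

```text
clock: 38.45
position: [0.5442, 0.0448, -0.0132]
ee_rot: [-0.0, 0.017, 1.0, 0.0]
contact_force: [-0.1, -0.1, 0.6]
width: 0.0063
gripper_force: 0.4
```

>>> {"api": "send_rows", "payload": {"xyz": [[0.001,0,0],[0.001,0,0],[0.001,0,0]], "delta_rot": [[0,0,0],[0,0,0],[0,0,0]]}}

```text
clock: 38.75
position: [0.5473, 0.0449, -0.0132]
ee_rot: [-0.0, 0.017, 1.0, 0.0]
contact_force: [-0.0, -0.4, -0.4]
width: 0.0059
gripper_force: 0.3
```

Run:
```python
from h import *
d=snap('scene','s12');s=readout.get_state();p=s['position'];print(p,gx(p));liners(d)
```

```text
[ 0.54763968  0.04484755 -0.01314376] [ 55.5 -81.8]
rim 140 [0.4677 0.1434] [0.051 0.052] gauge [151.4   1.4]
rim 279 [0.5664 0.0408] [0.112 0.058] gauge [  52.1 -100.7]
rim 28 [ 0.679  -0.2909] [0.033 0.018] gauge [-275.7 -224.3]
rim 488 [ 0.4278 -0.3482] [0.06  0.061] gauge [-341.4   24.8]
```

>>> {"api": "send_rows", "payload": {"xyz": [[0.001,0,0],[0.001,0,0],[0.001,0,0]], "delta_rot": [[0,0,0],[0,0,0],[0,0,0]]}}

```text
clock: 39.1
position: [0.5501, 0.0449, -0.0131]
ee_rot: [-0.0, 0.017, 1.0, 0.0]
contact_force: [-1.0, -0.5, 0.4]
width: 0.0062
gripper_force: 0.8
```

>>> {"api": "send_rows", "payload": {"xyz": [[-0.005,0,0],[0,0,0.006],[0,0,0.015],[0,0,0.025],[0,0,0.025]], "delta_rot": [[0,0,0],[0,0,0],[0,0,0],[0,0,0],[0,0,0]], "gripper": 0}}

```text
clock: 39.6
position: [0.5453, 0.0448, 0.0587]
ee_rot: [-0.0, 0.017, 1.0, 0.0]
contact_force: [0.9, -0.4, 0.5]
width: -0.0002
gripper_force: 0.0
```

Both good liners are in. Now to D at (0.4289, −0.3458).

>>> {"api": "send_rows", "payload": {"xyz": [[-0.0116,-0.039,0],[-0.0116,-0.039,0],[-0.0116,-0.039,0],[-0.0116,-0.039,0],[-0.0116,-0.039,0],[-0.0116,-0.039,0],[-0.0117,-0.0391,0],[-0.0117,-0.0391,0],[-0.0117,-0.0392,0],[-0.0117,-0.0392,0],[0,0,-0.01],[0,0,0]], "delta_rot": [[0,0,0],[0,0,0],[0,0,0],[0,0,0],[0,0,0],[0,0,0],[0,0,0],[0,0,0],[0,0,0],[0,0,0],[0,0,0],[0,0,0]]}}

```text
clock: 40.8
position: [0.428, -0.3457, 0.047]
ee_rot: [-0.001, 0.018, 1.0, 0.001]
contact_force: [-0.2, 1.2, -0.2]
width: 0.0001
gripper_force: 0.0
```

>>> {"api": "send_rows", "payload": {"xyz": [[0,0,-0.016],[0,0,-0.016],[0,0,-0.012],[0,0,-0.008],[0,0,-0.004],[0,0,0]], "delta_rot": [[0,0,0],[0,0,0],[0,0,0],[0,0,0],[0,0,0],[0,0,0]]}}

```text
clock: 41.4
position: [0.4291, -0.3452, -0.0085]
ee_rot: [-0.0, 0.017, 1.0, 0.0]
contact_force: [0.6, -0.0, 0.4]
width: 0.0004
gripper_force: 0.0
```

>>> {"api": "send_rows", "payload": {"xyz": [[0,0,-0.004],[0,0.006,0],[0,0.011,0],[0,0.014,0],[0,0.015,0],[0,0.016,0],[0,0.016,0],[0,0.016,0],[0.002,0.016,0],[0.003,0.016,0],[0.003,0.016,0],[0.004,0.016,0]], "delta_rot": [[0,0,0],[0,0,0],[0,0,0],[0,0,0],[0,0,0],[0,0,0],[0,0,0],[0,0,0],[0,0,0],[0,0,0],[0,0,0],[0,0,0]], "gripper": 0.006}}

```text
clock: 42.6
position: [0.4411, -0.1863, -0.0121]
ee_rot: [-0.0, 0.017, 1.0, 0.0]
contact_force: [-0.4, -0.9, 0.6]
width: 0.0061
gripper_force: 0.3
```

>>> {"api": "send_rows", "payload": {"xyz": [[0.004,0.016,0],[0.004,0.016,0],[0.004,0.016,0],[0.004,0.016,0],[0.003,0.015,0],[0.0015,0.014,0],[0.0003,0.011,0],[0.0003,0.011,0],[0.0003,0.01,0],[0.0003,0.009,0],[0.0003,0.006,0],[0.0002,0.004,0]], "delta_rot": [[0,0,0],[0,0,0],[0,0,0],[0,0,0],[0,0,0],[0,0,0],[0,0,0],[0,0,0],[0,0,0],[0,0,0],[0,0,0],[0,0,0]]}}

```text
clock: 43.8
position: [0.4632, -0.0433, -0.0122]
ee_rot: [-0.0, 0.017, 1.0, 0.0]
contact_force: [-0.0, -1.5, 0.3]
width: 0.0061
gripper_force: 0.3
```

Run:
```python
from h import *
d=snap('scene','s13');s=readout.get_state();p=s['position'];print(p,gx(p));liners(d)
```

```text
[ 0.46313589 -0.04293736 -0.01221141] [-35.   -0.3]
rim 143 [0.4669 0.1431] [0.051 0.053] gauge [151.    2.2]
rim 272 [0.5754 0.0403] [0.094 0.058] gauge [  51.9 -109.8]
rim 204 [ 0.4605 -0.0516] [0.057 0.06 ] gauge [-43.8   2.1]
rim 45 [ 0.6784 -0.2783] [0.034 0.044] gauge [-263.1 -223.3]
```

>>> {"api": "send_rows", "payload": {"xyz": [[0.0002,0.005,0],[0.0002,0.007,0],[0.0002,0.007,0],[0.0001,0.005,0],[0,0.003,0]], "delta_rot": [[0,0,0],[0,0,0],[0,0,0],[0,0,0],[0,0,0]]}}

```text
clock: 44.35
position: [0.4639, -0.0162, -0.0122]
ee_rot: [-0.0, 0.017, 1.0, 0.0]
contact_force: [-1.1, -0.1, -0.8]
width: 0.0062
gripper_force: 0.2
```

>>> {"api": "send_rows", "payload": {"xyz": [[0,0.0015,0],[0,0.0015,0],[0,0.0015,0]], "delta_rot": [[0,0,0],[0,0,0],[0,0,0]]}}

```text
clock: 44.65
position: [0.464, -0.0123, -0.0122]
ee_rot: [0.0, 0.017, 1.0, 0.0]
contact_force: [-0.1, -1.3, 0.1]
width: 0.006
gripper_force: 0.2
```

>>> {"api": "send_rows", "payload": {"xyz": [[0,0.0015,0],[0,0.0015,0]], "delta_rot": [[0,0,0],[0,0,0]]}}

```text
clock: 44.85
position: [0.4642, -0.0096, -0.012]
ee_rot: [0.0, 0.017, 1.0, -0.0]
contact_force: [-0.5, -2.8, 1.3]
width: 0.0058
gripper_force: 1.4
```

>>> {"api": "send_rows", "payload": {"xyz": [[0,0.001,0],[0,0.001,0]], "delta_rot": [[0,0,0],[0,0,0]]}}

```text
clock: 45.05
position: [0.4643, -0.008, -0.0119]
ee_rot: [0.0, 0.017, 1.0, -0.001]
contact_force: [-0.2, -5.1, 2.8]
width: 0.0061
gripper_force: 2.8
```

Run:
```python
from h import *
d=snap('scene','s14');s=readout.get_state();p=s['position'];print(p,gx(p),s['contact_force']);liners(d)
```

```text
[ 0.46430886 -0.00791134 -0.01190303] [-0.  -0.3] [-0.25638152 -5.47824303  2.24703048]
rim 131 [0.4675 0.1431] [0.052 0.053] gauge [151.    1.6]
rim 343 [0.5693 0.0412] [0.108 0.06 ] gauge [  52.6 -103.6]
rim 230 [ 0.4621 -0.018 ] [0.059 0.056] gauge [-10.1   1.6]
rim 40 [ 0.6777 -0.2769] [0.035 0.044] gauge [-261.7 -222.5]
```

D stops with its centre at x ≈ −8 (tool measurement −10 plus 3 mm camera bias) under about 5.5 N, so it's swollen. I'll draw it back, go round the vial, and bring it onto the mat.

>>> {"api": "send_rows", "payload": {"xyz": [[0,-0.004,0],[-0.0002,-0.008,0],[-0.0004,-0.013,0],[-0.0004,-0.013,0],[-0.0004,-0.013,0],[-0.0004,-0.013,0],[0,-0.013,0],[0.006,-0.013,0],[0.006,-0.013,0],[0.006,-0.013,0],[0.006,-0.013,0],[0.006,-0.013,0]], "delta_rot": [[0,0,0],[0,0,0],[0,0,0],[0,0,0],[0,0,0],[0,0,0],[0,0,0],[0,0,0],[0,0,0],[0,0,0],[0,0,0],[0,0,0]]}}

```text
clock: 46.3
position: [0.4929, -0.1504, -0.0122]
ee_rot: [0.0, 0.017, 1.0, 0.0]
contact_force: [-0.0, 1.1, 0.4]
width: 0.0062
gripper_force: 0.3
```

>>> {"api": "send_rows", "payload": {"xyz": [[0.012,-0.004,0],[0.016,0,0],[0.016,0,0],[0.016,0,0],[0.016,0,0],[0.016,0,0],[0.016,0,0],[0.016,0.003,0],[0.016,0.003,0],[0.016,0.003,0],[0.011,0.003,0],[0.006,0.002,0]], "delta_rot": [[0,0,0],[0,0,0],[0,0,0],[0,0,0],[0,0,0],[0,0,0],[0,0,0],[0,0,0],[0,0,0],[0,0,0],[0,0,0],[0,0,0]]}}

```text
clock: 47.5
position: [0.6665, -0.1389, -0.0124]
ee_rot: [0.0, 0.017, 1.0, -0.0]
contact_force: [-0.9, -0.9, 0.7]
width: 0.006
gripper_force: 0.3
```

Run:
```python
from h import *
d=snap('scene','s15');s=readout.get_state();p=s['position'];print(p,s['contact_force']);liners(d)
```

```text
[ 0.66702629 -0.13869603 -0.01239604] [1.53397036 0.41195318 0.30526581]
rim 154 [0.467  0.1419] [0.05  0.056] gauge [149.8   2. ]
rim 397 [0.568  0.0418] [0.109 0.063] gauge [  53.1 -102.3]
rim 218 [ 0.6558 -0.1418] [0.057 0.061] gauge [-127.4 -196.1]
rim 46 [ 0.6794 -0.2787] [0.037 0.042] gauge [-263.4 -224.3]
```

>>> {"api": "send_rows", "payload": {"xyz": [[0.004,0.004,0],[0.004,0.004,0],[0.003,0.002,0],[0.001,0,0],[0,0,0],[-0.005,-0.003,0],[0,0,0]], "delta_rot": [[0,0,0],[0,0,0],[0,0,0],[0,0,0],[0,0,0],[0,0,0],[0,0,0]]}}

```text
clock: 48.25
position: [0.6711, -0.1327, -0.0122]
ee_rot: [-0.001, 0.017, 1.0, -0.0]
contact_force: [-0.4, 0.1, -0.0]
width: 0.0059
gripper_force: 0.0
```

>>> {"api": "send_rows", "payload": {"xyz": [[0,0,0],[0,0,0.006],[0,0,0.015],[0,0,0.025],[0,0,0.03],[-0.03,-0.02,0.03],[-0.04,-0.02,0.03],[-0.045,-0.02,0],[-0.045,-0.02,0],[-0.045,-0.02,0],[-0.045,-0.02,0],[0,0,0]], "delta_rot": [[0,0,0],[0,0,0],[0,0,0],[0,0,0],[0,0,0],[0,0,0],[0,0,0],[0,0,0],[0,0,0],[0,0,0],[0,0,0],[0,0,0]], "gripper": 0}}

```text
clock: 49.45
position: [0.4199, -0.2521, 0.123]
ee_rot: [-0.001, 0.019, 1.0, -0.001]
contact_force: [0.3, -0.2, -0.0]
width: -0.0002
gripper_force: 0.0
```

Run:
```python
from h import *
d=snap('top','t16');s=readout.get_state();print(s['position']);liners(d);
cv2.imwrite('pics/t16c.png',cv2.resize(d['color'][140:370,170:500,::-1],None,fx=2.4,fy=2.4))
d=snap('scene','s16');liners(d)
```

```text
[ 0.42316665 -0.251877    0.12327214]
rim 255 [ 0.6691 -0.1293] [0.059 0.057] gauge [-114.5 -209. ]
rim 436 [0.5699 0.0438] [0.111 0.056] gauge [  55.2 -104.1]
rim 134 [0.4693 0.1462] [0.051 0.05 ] gauge [ 1.542e+02 -1.000e-01]
rim 141 [0.4677 0.1435] [0.051 0.057] gauge [151.4   1.4]
rim 116 [0.5334 0.0446] [0.042 0.054] gauge [ 54.8 -67.6]
rim 293 [ 0.6672 -0.1316] [0.061 0.06 ] gauge [-116.8 -207.3]
rim 39 [ 0.6767 -0.2785] [0.036 0.044] gauge [-263.3 -221.6]
```

View pics/t16c.png

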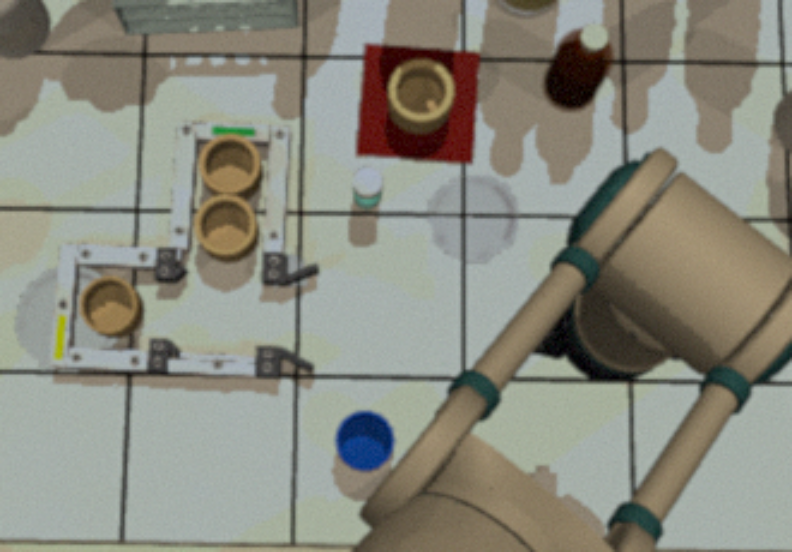

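The final crop shows every liner in its place: D on the mat (420,95), A and B in the pocket (230,165)/(227,225) and C in the bay (110,305). The pocket pair spans y −160 to −49, clear of the lane. The vial, bottle and blue pot haven't moved, so I'm handing in.

```bash
python3 -c "
from rig import order
print(order.sign_off())"
```

```text
the job is handed in; nothing more can be done
None
```

I sorted all four liners and handed the job in at about 49.6 s of the 72 s: C (shrunken) is in the end bay, A and B (good) are in the side pocket clear of the lane, and D (swollen) is on the red mat; gate force peaked at about 8 N, and my first pass for C went over it without moving it because the fingertips sit about 35 mm above the reported TCP.

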